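# Seat the cup with the toggle clamp, then hold the index plunger out

### The job

Swing the toggle clamp's arm over onto the sample cup so that it presses the cup and its nest fully down onto the turntable, then swing the arm back to its open rest, leaving the cup seated. Only then pull the sprung index plunger beside the cup fully up out of its hole in the turntable and hold it there, so that a colleague can turn the table: finish while still gripping the plunger's knob and holding it fully out. Leave the other things on the bench alone.

Things in the scene. Friction and masses are not known exactly. Their poses are not given: they have to be found in the camera images.
- stand: Fixed indexing stand: round grey base 210 mm across, 12 mm thick, and on it a round metal turntable 160 mm across with its top 30 mm above the bench and a ring of index holes. Origin: on the turntable's axis at bench height; z up; its own -x points from the axis to the plunger's bracket (top of the bracket's arm 62 mm above the bench, 28 mm wide). The turntable does not turn.
- plunger_knob (a point): Round black pull knob of the index plunger, 26 mm across and 19 mm tall (7 mm below to 12 mm above this point) with a 15 mm wide neck under it. This point is on the knob's axis, 95 mm above the bench when seated, 64 mm from the turntable's axis. It is pulled straight up. Below the neck is a fixed barrel 19 mm across whose top is 76 mm above the bench.
- plunger (a joint): How far the plunger is pulled up, m: 0 seated with the 8 mm pin 10 mm deep in its turntable hole, 0.016 at its upper stop (fully out). A spring pulls it back down: about 6 N when seated rising to 10 N at the stop. It does not latch.
- clamp: Steel bracket of the toggle clamp, fixed on the stand's base at one side (its place round the table varies). Origin on the turntable's axis 12 mm above the bench; its own +x points outward from the axis to the hinge; its y is parallel to the hinge. Two cheeks 37 mm apart over the outsides reach 133 mm above the bench.
- clamp_pivot (a point): The clamp arm's hinge axis, midway between the cheeks: 90 mm out from the turntable's axis, 120 mm above the bench. The arm swings in the upright plane through this point and the turntable's axis.
- clamp_arm (a joint): Swing of the arm, rad: 0 open at rest (leaning 20 degrees outward past upright), about 0.35 balance point (upright), 1.92 closed (arm level, foot pressing the seated cup), stop at 1.96. The solid steel arm (0.42 kg) is weighted: its weight carries it away from the balance point to either side, 2 to 3 N at the crossbar when closed, so it stays at either end.
- clamp_grip (a point): Steel crossbar at the arm's free end: cylinder 24 mm thick, 30 mm long, parallel to the hinge (clamp's y); pinch it from above over its flat ends. This point: its centre, 118 mm along the arm from the hinge axis and 20 mm to its upper side: open 224 mm above the bench, 149 mm out from the turntable's axis; closed 140 mm above the bench, 28 mm past the turntable's axis, away from the hinge.
- clamp_foot (a point): Rubber foot under the clamp arm, 20 mm across, that presses the cup's lid. This point: centre of its lower face, 90 mm along the arm from the hinge and 18 mm below.
- nest (a joint): How far the nest is pressed down, m: 0 raised 7 mm above the turntable (as it starts), 0.007 fully down, flush on the turntable. It stays where it is left by friction; moving it down takes about 1.5 N, which the closed arm's own weight gives.
- nest_floor (a point): Centre of the nest's floor, on which the cup stands, on the turntable's axis: 41 mm above the bench raised, 34 mm fully down. The nest is a round grey plastic holder with a collar 16 mm high.
- sample_cup: Screw-top sample cup standing loose in the nest, 62 mm across its lid, 68 mm tall. Origin at the centre of its underside. Lid top 109 mm above the bench at the start, 102 mm when seated.
- buffer_bottle: Bystander: white dropper bottle 30 mm across, 78 mm tall, near the stand. Origin at the centre of its underside.
- stain_bottle: Bystander: brown dropper bottle 34 mm across, 85 mm tall, near the stand. Origin at the centre of its underside.
- timer: Bystander: bench timer 62x66x18 mm lying at the left. Origin at the centre of its underside.
- rubber_stamp: Bystander: wooden stamp 24x46x64 mm at the right edge. Origin at the centre of its underside.
- stapler: Bystander: stapler 106x24x33 mm at the right. Origin at the centre of its underside.
There are look-alikes about, which are no part of the job. What is meant by the sample_cup is not turquoise, and is the smaller of those in its own colour.

How it is judged:
On the way, in this order (a step that is already met when the one before it is completed fails the run):
1. the clamp arm is swung over onto the cup and its foot presses cup and nest fully down, the plunger still seated (value of joint clamp_arm above 1.8 rad and value of joint nest above 0.006 m and contact force between clamp_arm and sample_cup above 1 N and value of joint plunger below 0.004 m), for 0.2 s.
2. the clamp arm is swung back to its open rest, the plunger still seated (value of joint clamp_arm below 0.2 rad and value of joint plunger below 0.004 m), for 0.2 s.
At the end, for the whole second after the job is handed in: Fingers hold the plunger knob (over 3 N) with the plunger at least 12 of its 16 mm out through the last second; clamp arm within 0.2 rad of its open rest; nest within 1 mm of fully down, the cup in it within 4 mm of its floor, 8 mm of its centre and 0.12 rad of upright (value of joint plunger above 0.012 m and contact force between the fingers and plunger above 3 N and value of joint clamp_arm below 0.2 rad and value of joint nest above 0.006 m and z of sample_cup in the frame of nest_floor below 0.004 m and horizontal distance between sample_cup and nest_floor below 0.008 m and angle between sample_cup's own z axis and vertical below 0.12 rad); the arm keeps its last pose, push and grip.
It fails at once if a bystander is shoved or knocked over (moved more than 25 mm) (distance of any of buffer_bottle, stain_bottle, timer, rubber_stamp, stapler from where it was at the start of the episode above 0.025 m or angle between any of buffer_bottle, stain_bottle, rubber_stamp's own z axis and vertical above 0.5 rad).
It also fails if it takes over 54 s, if anything falls off the work surface, if the arm or the gripper's body presses on something with over 40 N, if the wrist force passes 120 N, or if a joint passes its speed limit or range.

### The arm

A 6-joint arm with a two-finger parallel gripper is mounted at the origin on the work surface; the furniture and walls round the work are solid. World frame = base frame: x ahead of the robot, y to its left, z up, the work surface at z = 0. Lengths are in m, angles in rad, forces in N, time in s.
With the tool pointing down it reaches from about 0.25 to 0.775 m from the base axis. Payload 4 kg.
Tool frame: the origin (TCP) lies on the centre line of the jaws, within the pads' length; the fingertips stand 22 mm ahead of it and the grasp point (between the pads) lies 3 mm ahead of it; z points along the fingers, y is the direction in which the jaws open and shut (so a half turn about z gives the same grasp; the last joint's range is limited). The gripper opens to 94 mm and grips with 3 to 60 N. Pads are 16 mm wide; open, the fingers measure 119 mm over their backs; the gripper's body (75 mm by 177 mm) begins 78 mm behind the grasp point.
Start: joints at [-0.103, 0.087, 1.371, -0, 1.684, -0.103], TCP at [0.55, -0, 0.228] pointing down, gripper open.
Joint ranges: [-3.1, 3.1], [-0.76, 2.03], [0.27, 2.55], [-1.08, 4.22], [0.17, 2.65], [-2.57, 2.57]. Speed limits (rad/s): [2.79, 2.79, 3.14, 3.14, 3.14, 3.14].

### API

Orientations are given as [roll, pitch, yaw] about the fixed x, y, z axes, in that order (R = Rz(yaw) Ry(pitch) Rx(roll)).
In Python, from bench import robot gives the robot as it stands. The module is installed in compiled form; this text tells all that it offers.
- The arm moves only by the shell command python3 -m inch 'ROWS'. ROWS is JSON, a list of rows, each an object with "linear": the shift along the world's x, y, z scaled (see below), a list of three; "twist": the turn about the world's z scaled (see below); "gripper": the opening, from 0 (shut) to 1 (fully open). In form: [{"linear": [x, y, z], "twist": twist, "gripper": gripper}, ...]. A call has 1 to 10 rows; each row is the pose to reach, as a shift and turn from the pose commanded when the call began; what a row does not reach only later rows make up. The controller multiplies each number of a shift by 0.1 m and each number of a turn by 60 degrees. A row lasts 1/12 s, in which the tool goes at most 41.7 mm and 7.16 degrees, less where a joint would pass 70% of its speed; a pose out of reach is approached as far as the arm can. A call with a number of a shift or a turn outside -1 to 1 is refused whole. A call with a gripper value outside its range is refused whole. The fingers move at their own pace and stop on an object; the grip force is fixed at half the most. Time passes only in rows, so rows that repeat a pose let the fingers close. It gives the time, the measured TCP pose, the force and the opening at its end, in the units of the state.
- robot.get_obs(): the state, without advancing time (a new reading comes with each control period).
- robot.snapshot(name): name is "scene" or "side" or "wrist"; returns a dict with "image" (480x640x3 uint8, red, green, blue), "depth" (480x640 float32, m along the optical axis (not along the pixel's ray), 0 where there is no reading), "mtx" (3x3 intrinsics, pixels), "rvec" (rotation vector, rad) and "tvec" (3), from world to camera coordinates, as OpenCV has them; the wrist camera has in their place "hand_eye" (4x4, takes a point from camera to tool coordinates, whose origin is the TCP and whose axes are the flange's). Camera axes: x right, y down, z forward; pixel columns grow to the right and rows downward; lengths in m; the calibration is good to about 2 mm. The wrist camera is an equidistant fisheye: a pixel r from the principal point sees the ray r / f radians off the axis. A picture is of the moment at which its call begins: read the wrist's pose just before it.
- robot.close_job(): hands the job in, once; it reports no verdict.
The state is a dict: "time": time; "joint_positions": joint angles; "qvel": joint speeds; "joint_torque": joint torques, N m; "tool_pos": TCP position; "ee_rot": TCP orientation; "wrist_force": force on the tool from outside, world axes, zero at the start; "wrist_torque": the same for the moment, N m; "width": finger opening in m.
Only numpy, scipy, OpenCV 4.12 (cv2) and the standard library are available. Lean on these libraries where they do the work, as an engineer would, in place of code of your own. Each camera call takes 0.05 s, during which the arm holds its last target.

## Working session

There is one attempt and no reset: what is moved stays moved. The work goes in short steps, Python scripts to look and compute and a shell command to move; the robot and the scene stay as the last step left them, time stands still between calls to the robot, and variables do not carry over. Pictures are saved under pics/ and viewed, and the job is handed in when it is done.

```bash
mkdir -p pics
python3 - <<'E'
from bench import robot
import cv2,numpy as np,pickle
o=robot.get_obs();print(o)
for n in ["scene","side","wrist"]:
    s=robot.snapshot(n);pickle.dump(s,open(f'pics/{n}0.pkl','wb'))
    cv2.imwrite(f'pics/{n}0.png',s['image'][:,:,::-1])
    print(n,s['mtx'].tolist(),s.get('rvec'),s.get('tvec'),s.get('hand_eye'))
E
```

```text
{'time': 0.0, 'joint_positions': array([-1.03108887e-01,  8.79971780e-02,  1.37221690e+00, -3.53295442e-06,
        1.68359843e+00, -1.03093199e-01]), 'qvel': array([ 0.00144838, -0.00114306,  0.00132258, -0.00016873,  0.00075307,
        0.00114107]), 'joint_torque': array([ 1.28542815e-03, -3.40182602e+01, -3.02423716e+01,  7.18220207e-02,
        3.29729996e-02, -1.13141955e-04]), 'tool_pos': array([5.49512980e-01, 3.97280724e-05, 2.26300026e-01]), 'ee_rot': array([-3.13938423e+00, -2.24953062e-04,  1.57078000e+00]), 'wrist_force': array([-0.54668472,  0.03022715, -0.09687737]), 'wrist_torque': array([ 0.02108231, -0.00524617,  0.00240034]), 'width': 0.09391530095147156}
scene [[526.8457491173283, 0.0, 313.10563101544767], [0.0, 526.8457491173283, 238.77181460532353], [0.0, 0.0, 1.0]] [ 2.30484854 -0.1785      0.08576303] [-0.51709678  0.19229207  1.12202611] None
side [[547.5855304380509, 0.0, 318.952256376123], [0.0, 547.5855304380509, 235.7275735678411], [0.0, 0.0, 1.0]] [ 1.99231535 -0.14738318  0.11794981] [-0.497006    0.17735881  1.16827227] None
wrist [[371.64829954431775, 0.0, 318.1271128648114], [0.0, 371.64829954431775, 236.26633401801075], [0.0, 0.0, 1.0]] None None [[ 3.42660629e-04 -9.72012068e-01 -2.34930677e-01  6.69155670e-02]
 [ 9.99999464e-01  1.03601922e-04  1.02991287e-03 -1.59530410e-04]
 [-9.76748468e-04 -2.34930904e-01  9.72011582e-01 -1.57575318e-01]
 [ 0.00000000e+00  0.00000000e+00  0.00000000e+00  1.00000000e+00]]
```

View pics/scene0.png

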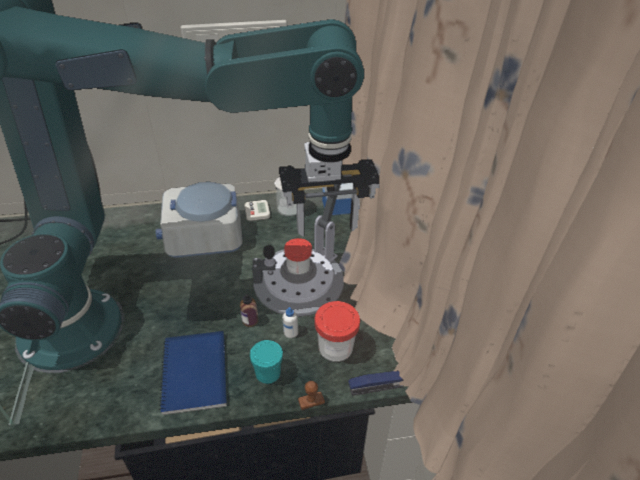

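View pics/side0.png

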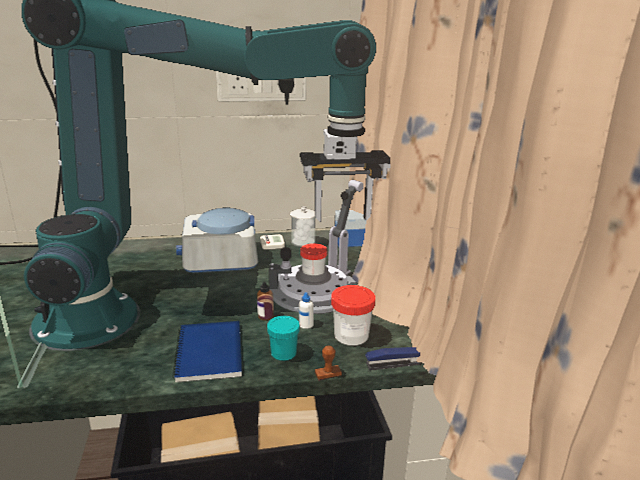

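View pics/wrist0.png

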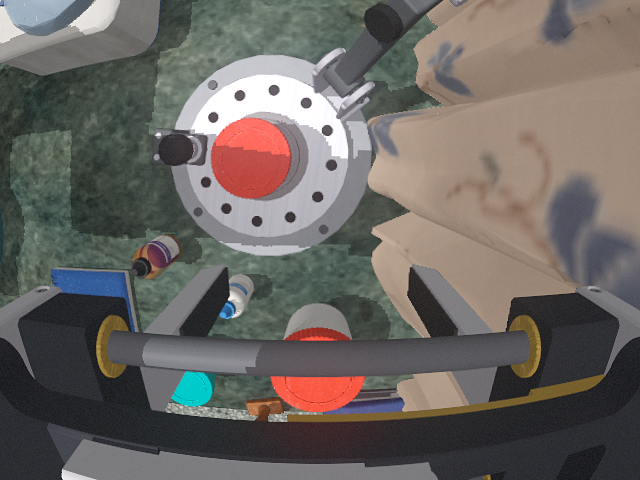

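```bash
cat > h.py <<'E'
import numpy as np,cv2,pickle
from scipy.spatial.transform import Rotation as R
def pts(s,obs=None):
    d=s['depth'];K=s['mtx'];v,u=np.mgrid[:480,:640].astype(float)
    x=(u-K[0,2])/K[0,0];y=(v-K[1,2])/K[1,1]
    if 'rvec' in s and s['rvec'] is not None:
        P=np.stack([x*d,y*d,d],-1);Rm=cv2.Rodrigues(np.array(s['rvec'],float))[0]
        W=(P-np.ravel(s['tvec']))@Rm
    else:
        r=np.hypot(x,y)+1e-9;t=np.tan(np.minimum(r,1.5))/r
        P=np.stack([x*t*d,y*t*d,d],-1);H=s['hand_eye']
        P=P@H[:3,:3].T+H[:3,3]
        Rt=R.from_euler('xyz',obs['ee_rot']).as_matrix()
        W=P@Rt.T+obs['tool_pos']
    W[d<=0]=np.nan
    return W
E
python3 - <<'E'
from h import *
o={'tool_pos':np.array([.549513,0,.2263]),'ee_rot':np.array([-3.13938,-.000225,1.57078])}
for n in ["scene","side","wrist"]:
    s=pickle.load(open(f'pics/{n}0.pkl','rb'));W=pts(s,o);np.save(f'pics/{n}W.npy',W)
    z=W[...,2]
    x0,y0=(0.45,0.0)
    g=(W[...,0]>.45)&(W[...,0]<.85)&(W[...,1]>-.05)&(W[...,1]<.4)
    for lo,hi,nm in [(.025,.035,'table'),(.1,.115,'lid'),(.1,.112,'knob?'),(.2,.25,'bar')]:
        m=g&(z>lo)&(z<hi)
        if m.sum(): print(n,nm,m.sum(),np.nanmedian(W[m],0).round(4),np.nanmin(W[m],0).round(3),np.nanmax(W[m],0).round(3))
W=np.load('pics/wristW.npy')
for p in [(253,157),(177,149),(187,149),(383,20),(330,70),(352,100),(240,95),(264,220)]: print(p,W[p[1],p[0]].round(4))
W=np.load('pics/sideW.npy')
for p in [(313,247),(286,252),(356,185),(340,230)]: print('side',p,W[p[1],p[0]].round(4))
W=np.load('pics/sceneW.npy')
for p in [(298,243),(268,250),(333,195),(326,225)]: print('scene',p,W[p[1],p[0]].round(4))
E
```

```text
scene table 1610 [0.5285 0.0301 0.0324] [ 0.45  -0.05   0.025] [0.668 0.331 0.035]
scene lid 729 [0.5085 0.0562 0.1106] [ 0.468 -0.033  0.1  ] [0.646 0.13  0.115]
scene knob? 524 [0.5112 0.0548 0.1093] [ 0.468 -0.032  0.1  ] [0.646 0.13  0.112]
scene bar 943 [0.6357 0.0232 0.2242] [ 0.491 -0.049  0.2  ] [0.692 0.342 0.25 ]
side table 1115 [0.5222 0.0368 0.0298] [ 0.45  -0.025  0.025] [0.673 0.324 0.035]
side lid 637 [0.5176 0.0606 0.1079] [ 0.451 -0.037  0.1  ] [0.676 0.399 0.115]
side knob? 586 [0.5135 0.0594 0.1077] [ 0.451 -0.037  0.1  ] [0.674 0.399 0.112]
side bar 984 [0.6163 0.0223 0.2238] [ 0.489 -0.049  0.2  ] [0.674 0.374 0.25 ]
wrist table 12544 [0.5298 0.0652 0.0302] [ 0.45  -0.05   0.025] [0.688 0.215 0.035]
wrist lid 7327 [0.5095 0.0617 0.1087] [ 0.467 -0.024  0.1  ] [0.69  0.188 0.115]
wrist knob? 6845 [0.5072 0.0614 0.1086] [ 0.467 -0.024  0.1  ] [0.69  0.187 0.112]
wrist bar 20737 [0.6321 0.0694 0.2241] [ 0.49  -0.024  0.2  ] [0.705 0.16  0.25 ]
(253, 157) [0.5008 0.0609 0.1076]
(177, 149) [0.4403 0.0695 0.1077]
(187, 149) [0.4471 0.0691 0.1034]
(383, 20) [0.5791 0.1281 0.2166]
(330, 70) [0.5574 0.1214 0.129 ]
(352, 100) [0.5722 0.1002 0.1302]
(240, 95) [0.475  0.1198 0.0309]
(264, 220) [ 0.4965 -0.0022  0.0305]
side (313, 247) [0.499  0.0708 0.1068]
side (286, 252) [0.4354 0.0601 0.103 ]
side (356, 185) [0.6111 0.1429 0.2283]
side (340, 230) [0.5688 0.1071 0.13  ]
scene (298, 243) [0.5012 0.0757 0.1105]
scene (268, 250) [0.4338 0.0648 0.1091]
scene (333, 195) [ 0.5537 -0.0292  0.3176]
scene (326, 225) [0.569  0.1064 0.1279]
```

Run:
```python
import cv2
a=cv2.imread('pics/scene0.png')[140:330,220:400];b=cv2.imread('pics/side0.png')[140:330,240:420]
import numpy as np
cv2.imwrite('pics/crop0.png',cv2.resize(np.hstack([a,b]),None,fx=2.2,fy=2.2,interpolation=2))
```

```text
(no output)
```

View pics/crop0.png

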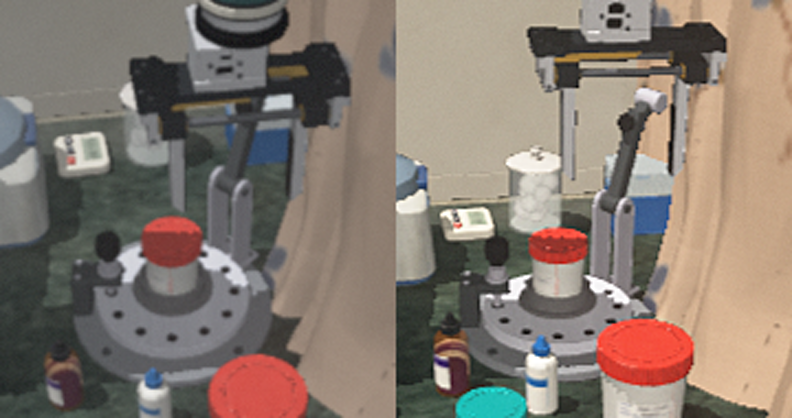

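Run:
```python
from h import *
from scipy.optimize import least_squares
Ws=[np.load(f'pics/{n}W.npy').reshape(-1,3) for n in ["wrist","side","scene"]]
I=[pickle.load(open(f'pics/{n}0.pkl','rb'))['image'].reshape(-1,3).astype(int) for n in ["wrist","side","scene"]]
for n,W,im in zip("wsc",Ws,I):
    red=(im[:,0]>150)&(im[:,1]<90)
    m=red&(abs(W[:,2]-.108)<.006)&(abs(W[:,0]-.5)<.06)&(abs(W[:,1]-.06)<.06)
    P=W[m,:2]
    (c,r)=cv2.minEnclosingCircle(P.astype(np.float32)); print(n,'lid',c,r,P.mean(0),np.median(W[m,2]))
    m=(W[:,2]>.099)&(W[:,2]<.112)&(W[:,0]<.46)&(W[:,0]>.41)&(abs(W[:,1]-.065)<.03)
    P=W[m]; print(n,'knob',m.sum(),P.mean(0),cv2.minEnclosingCircle(P[:,:2].astype(np.float32)),P[:,2].max())
    m=(W[:,2]>.115)&(W[:,2]<.14)&(W[:,0]>.53)&(W[:,0]<.61)&(abs(W[:,1]-.11)<.04)
    P=W[m]; print(n,'cheek',m.sum(),cv2.minAreaRect(P[:,:2].astype(np.float32)),P[:,2].max())
    m=(W[:,2]>.205)&(W[:,2]<.245)&(W[:,0]>.56)&(W[:,0]<.66)&(W[:,1]>.10)&(W[:,1]<.20)
    P=W[m]; print(n,'bar',m.sum(),P.mean(0),P.min(0),P.max(0))
W=Ws[0]
m=(abs(W[:,2]-.030)<.003)
P=W[m,:2]
# turntable outer circle: fit by maximizing fraction
c0=np.array([.5,.06]);
for _ in range(1):
    P=P[np.hypot(*(P-c0).T)<.11]
    ang=np.arctan2(*(P-c0).T[::-1]);b=np.round(ang*20/np.pi).astype(int);E=np.array([P[b==k][np.argmax(np.hypot(*(P[b==k]-c0).T))] for k in np.unique(b)])
    f=least_squares(lambda q:np.hypot(*(E-q[:2]).T)-q[2],[.5,.06,.08],loss='soft_l1',f_scale=.001);print('table',f.x,np.abs(f.fun).round(4))
```

```text
w lid (0.4983276426792145, 0.06025354564189911) 0.03046480193734169 [0.49736496 0.0512349 ] 0.10874262248300468
w knob 795 [0.43665307 0.06940686 0.10627191] ((0.43527182936668396, 0.06951695680618286), 0.013099697418510914) 0.1092819904317846
w cheek 1554 ((0.5671373009681702, 0.11776506900787354), (0.02964196726679802, 0.041885457932949066), 40.651859283447266) 0.13988986712630944
w bar 1976 [0.58710789 0.13132614 0.21530371] [0.57101613 0.10002893 0.20506161] [0.64716265 0.14405228 0.24411586]
s lid (0.49469098448753357, 0.058427631855010986) 0.034322500228881836 [0.49679521 0.05448294] 0.10788819256687025
s knob 71 [0.43349888 0.06501329 0.10467966] ((0.4340425133705139, 0.06801243126392365), 0.014402281492948532) 0.10895546345502952
s cheek 174 ((0.5691872835159302, 0.11710867285728455), (0.03711569681763649, 0.03962089493870735), 33.98941421508789) 0.13970180411166633
s bar 245 [0.60034325 0.14095744 0.22069473] [0.57127166 0.11661665 0.20509248] [0.62829639 0.17171589 0.23599315]
c lid (0.5000264048576355, 0.07362047582864761) 0.027840636670589447 [0.50183907 0.07647502] 0.11158107188911898
c knob 98 [0.43567231 0.06671223 0.10787193] ((0.4360087215900421, 0.06870748847723007), 0.013018221594393253) 0.11156645391862156
c cheek 199 ((0.5682849884033203, 0.11816997081041336), (0.031016364693641663, 0.04321715980768204), 37.87279510498047) 0.13995685759181684
c bar 71 [0.58816008 0.12972982 0.21363019] [0.57317675 0.12099005 0.20513008] [0.60618498 0.13933499 0.22140186]
table [0.49929293 0.06050122 0.08019456] [0.0003 0.001  0.0005 0.0012 0.0008 0.     0.0008 0.0003 0.0003 0.0004
 0.0011 0.0004 0.     0.0005 0.0011 0.001  0.0013 0.0012 0.0306 0.0306
 0.0305 0.0296 0.0303 0.0202 0.0014 0.0016 0.01   0.0011 0.0008 0.0009
 0.0006 0.0003 0.0004 0.0004 0.0002 0.0002 0.001  0.0001 0.0083 0.0206
 0.0205]
```

Run:
```python
from h import *
W=np.concatenate([np.load(f'pics/{n}W.npy').reshape(-1,3) for n in ["scene","side","wrist"]])
W=W[np.isfinite(W[:,0])]
for z in np.arange(.02,.6,.06):
    r=[]
    for y in np.arange(-.04,.32,.04):
        m=(abs(W[:,2]-z)<.03)&(abs(W[:,1]-y)<.02)&(W[:,0]>.63)
        q=np.sort(W[m,0]); r.append((round(float(q[min(3,len(q)-1)]),3),len(q)) if len(q) else None)
    print(round(z,2),r)
c=np.array([.4993,.0605]);a=np.radians(40);u=np.array([np.cos(a),np.sin(a)])
for q in [0,.17,.35,.6,.9,1.2,1.5,1.75,1.92,1.96]:
    p=np.radians(70)+q
    h=.09+.118*np.cos(p)+.02*np.sin(p);z=.12+.118*np.sin(p)-.02*np.cos(p)
    print(q,(c+h*u).round(4),round(z,4))
```

```text
0.02 [None, (0.63, 520), (0.632, 7), None, (0.63, 1769), (0.63, 1354), (0.63, 1117), (0.63, 160), (0.63, 583)]
0.08 [(0.63, 45), (0.63, 1546), (0.631, 8), (0.63, 66), (0.638, 1466), (0.652, 1250), (0.657, 309), None, (0.631, 334)]
0.14 [(0.63, 251), (0.63, 2768), (0.63, 389), (0.63, 162), (0.658, 2263), (0.658, 1975), (0.664, 70), None, None]
0.2 [(0.634, 701), (0.632, 3404), (0.63, 1194), (0.63, 2603), (0.666, 3760), (0.665, 2023), None, (0.681, 5), (0.68, 14)]
0.26 [(0.635, 186), (0.639, 172), (0.63, 5958), (0.63, 8587), (0.646, 3370), (0.671, 605), None, (0.681, 3), (0.679, 35)]
0.32 [(0.63, 348), (0.63, 100), (0.63, 6122), (0.63, 5573), None, None, None, (0.684, 14), (0.683, 26)]
0.38 [(0.636, 475), None, (0.631, 1032), (0.631, 247), None, None, None, (0.685, 41), (0.686, 13)]
0.44 [(0.644, 499), (0.648, 1), (0.635, 1181), (0.637, 255), None, None, None, (0.683, 140), (0.686, 13)]
0.5 [(0.65, 461), None, (0.639, 1395), (0.641, 236), None, None, None, (0.686, 233), (0.688, 35)]
0.56 [(0.653, 514), (0.66, 2), (0.644, 1426), (0.645, 260), None, None, None, (0.688, 229), (0.692, 23)]
0 [0.6136 0.1564] 0.224
0.17 [0.5994 0.1445] 0.2326
0.35 [0.5835 0.1311] 0.238
0.6 [0.5606 0.112 ] 0.2393
0.9 [0.534  0.0896] 0.231
1.2 [0.5104 0.0698] 0.2128
1.5 [0.4919 0.0543] 0.1864
1.75 [0.4817 0.0458] 0.1597
1.92 [0.4778 0.0425] 0.14
1.96 [0.4773 0.042 ] 0.1352
```

Run:
```python
from h import *
W=[];C=[]
for n in ["scene","side","wrist"]:
    W.append(np.load(f'pics/{n}W.npy').reshape(-1,3));C.append(pickle.load(open(f'pics/{n}0.pkl','rb'))['image'].reshape(-1,3).astype(int))
W=np.concatenate(W);C=np.concatenate(C)
k=np.isfinite(W[:,0])&(C[:,0]-C[:,2]>22)&(C[:,0]>100)&(C[:,0]-C[:,1]<80)&(W[:,0]>.58)
W=W[k]
for z in np.arange(.08,.62,.06):
    r=[]
    for y in np.arange(-.1,.32,.03):
        m=(abs(W[:,2]-z)<.03)&(abs(W[:,1]-y)<.015)
        q=np.sort(W[m,0]); r.append(f'{q[2]:.3f}' if len(q)>4 else '  -  ')
    print(round(z,2),r)
print(np.arange(-.1,.32,.03).round(2))
im=pickle.load(open('pics/wrist0.pkl','rb'))['image'];Wr=np.load('pics/wristW.npy')
for p in [(420,50),(430,100),(380,140),(400,180),(450,150),(500,50),(520,200),(600,100)]: print(p,im[p[1],p[0]],Wr[p[1],p[0]].round(3))
```

```text
0.08 ['0.587', '0.618', '0.618', '0.616', '0.610', '0.610', '0.610', '0.624', '0.652', '0.653', '0.662', '  -  ', '  -  ', '  -  ', '0.657']
0.14 ['0.638', '0.625', '0.627', '0.628', '0.619', '0.622', '0.620', '0.674', '0.658', '0.662', '0.667', '  -  ', '  -  ', '  -  ', '0.664']
0.2 ['0.640', '0.633', '0.634', '0.595', '0.596', '0.624', '0.626', '0.635', '0.603', '0.667', '  -  ', '  -  ', '0.679', '  -  ', '0.665']
0.26 ['0.638', '0.634', '0.636', '0.595', '0.596', '0.625', '0.630', '0.635', '0.674', '  -  ', '  -  ', '  -  ', '0.679', '  -  ', '0.669']
0.32 ['0.637', '0.633', '0.597', '0.584', '0.580', '0.631', '0.630', '0.637', '  -  ', '  -  ', '  -  ', '  -  ', '0.682', '  -  ', '0.670']
0.38 ['0.641', '0.638', '0.636', '0.586', '0.636', '0.630', '0.631', '  -  ', '  -  ', '  -  ', '  -  ', '  -  ', '0.684', '0.696', '0.672']
0.44 ['0.653', '0.646', '0.644', '0.648', '0.642', '0.635', '0.637', '  -  ', '  -  ', '  -  ', '  -  ', '0.686', '0.683', '0.690', '0.669']
0.5 ['0.654', '0.650', '0.650', '0.652', '0.650', '0.639', '0.641', '  -  ', '  -  ', '  -  ', '  -  ', '0.687', '0.685', '0.691', '0.672']
0.56 ['0.659', '0.653', '0.653', '0.657', '0.659', '0.644', '0.645', '  -  ', '  -  ', '  -  ', '  -  ', '0.689', '0.688', '0.694', '0.677']
0.62 ['0.662', '0.657', '0.655', '  -  ', '0.665', '0.650', '0.650', '  -  ', '  -  ', '  -  ', '  -  ', '0.690', '0.690', '0.699', '0.676']
[-0.1  -0.07 -0.04 -0.01  0.02  0.05  0.08  0.11  0.14  0.17  0.2   0.23
  0.26  0.29  0.32]
(420, 50) [175 153 136] [0.649 0.168 0.027]
(430, 100) [70 80 69] [0.667 0.121 0.   ]
(380, 140) [111 115 126] [0.607 0.075 0.036]
(400, 180) [187 164 148] [0.618 0.041 0.078]
(450, 150) [167 146 130] [0.63  0.068 0.165]
(500, 50) [153 134 118] [0.666 0.137 0.163]
(520, 200) [154 131 113] [0.63  0.05  0.251]
(600, 100) [157 135 122] [0.632 0.087 0.295]
```

```bash
python3 -m inch '[{"linear":[0.04,0,0],"twist":0,"gripper":1},{"linear":[0.08,0,0],"twist":0,"gripper":1},{"linear":[0.1,0,0],"twist":0,"gripper":1},{"linear":[0.1,0,0],"twist":0,"gripper":1}]'
python3 - <<'E'
from bench import robot
o=robot.get_obs();print(o['time'],o['tool_pos'],o['wrist_force'],o['wrist_torque'],o['joint_torque'])
E
```

```text
time: 0.48
tool_pos: [0.5605, -0.0, 0.2272]
ee_rot: [-3.141, -0.0, 1.571]
wrist_force: [-0.2, -0.3, 0.5]
width: 0.0938
0.4833 [ 5.60495528e-01 -2.14078992e-05  2.27239284e-01] [-0.20482355 -0.25679224  0.45010281] [0.02151652 0.01206219 0.05575442] [ 1.55384088e-02 -3.50236058e+01 -3.03557432e+01  7.64104631e-02
  5.66049042e-03  3.50080554e-03]
```

```bash
python3 -m inch '[{"linear":[0.04,0,0],"twist":0,"gripper":1},{"linear":[0.08,0,0],"twist":0,"gripper":1},{"linear":[0.12,0,0],"twist":0,"gripper":1},{"linear":[0.12,0,0],"twist":0,"gripper":1}]';python3 -m inch '[{"linear":[0.04,0,0],"twist":0,"gripper":1},{"linear":[0.08,0,0],"twist":0,"gripper":1},{"linear":[0.12,0,0],"twist":0,"gripper":1},{"linear":[0.12,0,0],"twist":0,"gripper":1}]'
python3 - <<'E'
from bench import robot
import cv2
s=robot.snapshot('side');cv2.imwrite('pics/side1.png',cv2.resize(s['image'][100:300,240:440,::-1],None,fx=3,fy=3))
E
```

```text
time: 0.82
tool_pos: [0.5727, -0.0, 0.2273]
ee_rot: [3.141, -0.0, 1.571]
wrist_force: [0.1, -0.4, 0.4]
width: 0.0938
time: 1.15
tool_pos: [0.5847, -0.0001, 0.2273]
ee_rot: [3.141, 0.0, 1.571]
wrist_force: [-0.6, 0.8, 1.0]
width: 0.0943
```

View pics/side1.png

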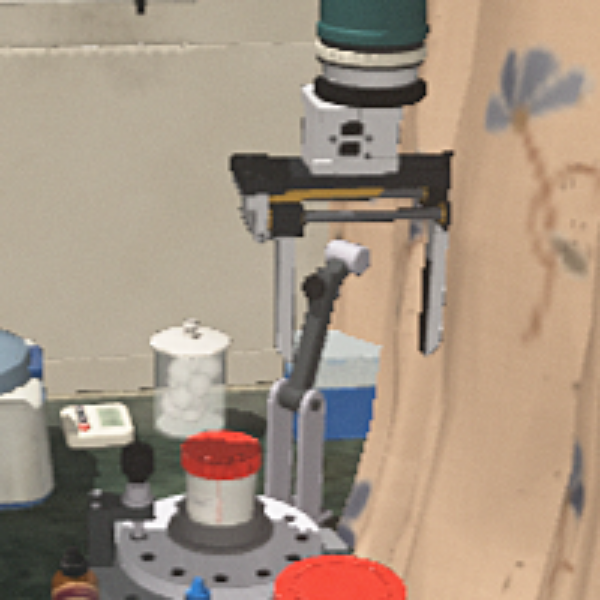

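```bash
python3 -m inch '[{"linear":[-0.1,0,0.4],"twist":-0.1,"gripper":1},{"linear":[-0.2,0.2,0.7],"twist":-0.22,"gripper":1},{"linear":[-0.2,0.4,0.7],"twist":-0.34,"gripper":1},{"linear":[-0.1,0.6,0.7],"twist":-0.45,"gripper":1},{"linear":[-0.1,0.8,0.7],"twist":-0.56,"gripper":1},{"linear":[-0.1,1,0.7],"twist":-0.67,"gripper":0.9},{"linear":[-0.1,1,0.7],"twist":-0.78,"gripper":0.8},{"linear":[-0.1,1,0.7],"twist":-0.833,"gripper":0.7},{"linear":[-0.1,1,0.7],"twist":-0.833,"gripper":0.6}]';python3 - <<'E'
from bench import robot
import cv2,pickle
from h import *
o=robot.get_obs();print(o['tool_pos'],o['ee_rot'],o['joint_positions'])
s=robot.snapshot('wrist');cv2.imwrite('pics/wrist2.png',s['image'][:,:,::-1]);np.save('pics/w2.npy',pts(s,o))
E
```

```text
time: 1.95
tool_pos: [0.5739, 0.1005, 0.2975]
ee_rot: [3.142, 0.0, 0.699]
wrist_force: [0.2, 1.2, 1.6]
width: 0.0708
[0.57386816 0.10050256 0.29750823] [3.14150211e+00 1.67189372e-04 6.98619093e-01] [ 7.61666857e-02  1.58637049e-01  1.15410910e+00 -1.76897311e-04
  1.82892955e+00  9.48298761e-01]
```

View pics/wrist2.png

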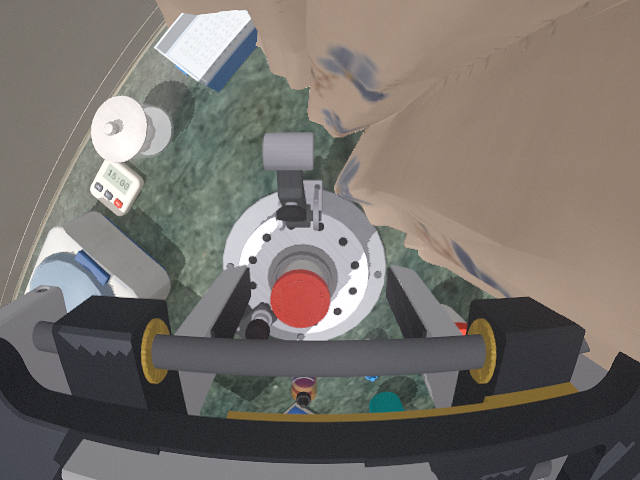

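Run:
```python
from h import *
W=np.load('pics/w2.npy')
for p in [(289,137),(289,145),(289,151),(289,160),(268,145),(310,145)]: print(p,W[p[1],p[0]].round(4))
m=(W[...,2]>.2)&(W[...,2]<.245); m[:110]=0;m[175:]=0;m[:,:250]=0;m[:,330:]=0
P=W[m];print(len(P),P.max(0),cv2.minAreaRect(P[:,:2].astype(np.float32)))
t=P[P[:,2]>.232];print(t.mean(0),cv2.minAreaRect(t[:,:2].astype(np.float32)))
```

```text
(289, 137) [0.6198 0.161  0.2313]
(289, 145) [0.6163 0.1575 0.2362]
(289, 151) [0.6135 0.1554 0.235 ]
(289, 160) [0.6093 0.152  0.2345]
(268, 145) [0.6084 0.1672 0.236 ]
(310, 145) [0.6241 0.1481 0.235 ]
2004 [0.63055378 0.17389111 0.23759292] ((0.6113673448562622, 0.15529271960258484), (0.026731740683317184, 0.029736153781414032), 39.484073638916016)
[0.61288346 0.15595979 0.23485177] ((0.6126317381858826, 0.15634198486804962), (0.019200507551431656, 0.029734143987298012), 39.655494689941406)
```

```bash
python3 -m inch '[{"linear":[0.08,0.11,0],"twist":0,"gripper":0.6},{"linear":[0.16,0.22,0],"twist":0,"gripper":0.6},{"linear":[0.24,0.33,0],"twist":0,"gripper":0.6},{"linear":[0.3,0.42,0],"twist":0,"gripper":0.6},{"linear":[0.35,0.5,0],"twist":0,"gripper":0.6},{"linear":[0.395,0.56,0],"twist":0,"gripper":0.6},{"linear":[0.395,0.56,0],"twist":0,"gripper":0.6}]'
python3 -m inch '[{"linear":[0,0,-0.15],"twist":0,"gripper":0.6},{"linear":[0,0,-0.3],"twist":0,"gripper":0.6},{"linear":[0,0,-0.42],"twist":0,"gripper":0.6},{"linear":[0,0,-0.42],"twist":0,"gripper":0.6}]'
```

```text
time: 2.58
tool_pos: [0.614, 0.1569, 0.297]
ee_rot: [-3.141, 0.0, 0.7]
wrist_force: [0.3, 0.7, 0.1]
width: 0.0563
time: 2.92
tool_pos: [0.6122, 0.1554, 0.2519]
ee_rot: [-3.139, 0.005, 0.698]
wrist_force: [0.2, -0.2, -0.6]
width: 0.0567
```

```bash
python3 -m inch '[{"linear":[0,0,-0.1],"twist":0,"gripper":0.6},{"linear":[0,0,-0.2],"twist":0,"gripper":0.6},{"linear":[0,0,-0.25],"twist":0,"gripper":0.6},{"linear":[0,0,-0.25],"twist":0,"gripper":0.6}]'
python3 - <<'E'
from bench import robot
import cv2
o=robot.get_obs();print(o['tool_pos'],o['wrist_force'],o['joint_torque'])
a=robot.snapshot('side')['image'][120:300,250:430,::-1];b=robot.snapshot('scene')['image'][120:300,230:410,::-1]
import numpy as np
cv2.imwrite('pics/c3.png',cv2.resize(np.hstack([a,b]),None,fx=2.2,fy=2.2))
E
```

```text
time: 3.25
tool_pos: [0.6129, 0.1558, 0.2287]
ee_rot: [-3.14, 0.003, 0.698]
wrist_force: [0.4, -0.0, 0.3]
width: 0.0563
[0.61285849 0.15583181 0.22868273] [ 0.40140335 -0.04409281  0.26529434] [ 2.76757259e-02 -4.31933069e+01 -3.10998917e+01  5.26527863e-02
 -1.35368239e-01  9.52366190e-05]
```

View pics/c3.png

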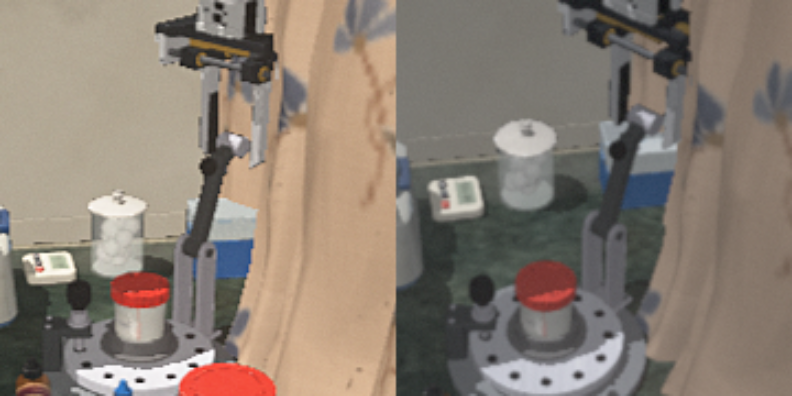

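The fingers straddle the crossbar (side crop around (232,145)) and there is no contact with the curtain. Closing now.

```bash
python3 -m inch '[{"linear":[0,0,0],"twist":0,"gripper":0.3},{"linear":[0,0,0],"twist":0,"gripper":0.2},{"linear":[0,0,0],"twist":0,"gripper":0.1},{"linear":[0,0,0],"twist":0,"gripper":0.1},{"linear":[0,0,0],"twist":0,"gripper":0.1},{"linear":[0,0,0],"twist":0,"gripper":0.1}]'
python3 - <<'E'
import numpy as np
a=np.radians(39.8);u=np.array([np.cos(a),np.sin(a)])
def f(q):
    p=np.radians(70)+q
    return .118*np.cos(p)+.02*np.sin(p),.118*np.sin(p)-.02*np.cos(p)
h0,z0=f(0)
for q in np.arange(0,1.97,.08):
    h,z=f(q); d=(h-h0)*u*10; print(round(q,2),d.round(3),round((z-z0)*10,3))
E
```

```text
time: 3.85
tool_pos: [0.6129, 0.157, 0.2309]
ee_rot: [-3.14, -0.0, 0.699]
wrist_force: [-2.4, 3.9, 2.5]
width: 0.0297
0.0 [0. 0.] 0.0
0.08 [-0.065 -0.054] 0.044
0.16 [-0.133 -0.111] 0.081
0.24 [-0.203 -0.169] 0.111
0.32 [-0.275 -0.229] 0.133
0.4 [-0.347 -0.289] 0.148
0.48 [-0.42 -0.35] 0.156
0.56 [-0.494 -0.412] 0.155
0.64 [-0.567 -0.473] 0.147
0.72 [-0.64  -0.533] 0.132
0.8 [-0.711 -0.593] 0.109
0.88 [-0.781 -0.651] 0.078
0.96 [-0.849 -0.707] 0.041
1.04 [-0.914 -0.761] -0.004
1.12 [-0.976 -0.813] -0.055
1.2 [-1.035 -0.862] -0.112
1.28 [-1.09  -0.908] -0.175
1.36 [-1.141 -0.951] -0.244
1.44 [-1.188 -0.99 ] -0.318
1.52 [-1.23  -1.025] -0.397
1.6 [-1.267 -1.055] -0.48
1.68 [-1.299 -1.082] -0.566
1.76 [-1.325 -1.104] -0.655
1.84 [-1.346 -1.121] -0.747
1.92 [-1.361 -1.134] -0.841
```

```bash
python3 -m inch '[{"linear":[-0.065,-0.054,0.044],"twist":0,"gripper":0.1},{"linear":[-0.133,-0.111,0.081],"twist":0,"gripper":0.1},{"linear":[-0.203,-0.169,0.111],"twist":0,"gripper":0.1},{"linear":[-0.275,-0.229,0.133],"twist":0,"gripper":0.1},{"linear":[-0.347,-0.289,0.148],"twist":0,"gripper":0.1},{"linear":[-0.347,-0.289,0.148],"twist":0,"gripper":0.1}]'
```

```text
time: 4.35
tool_pos: [0.5773, 0.1273, 0.2451]
ee_rot: [-3.139, 0.0, 0.699]
wrist_force: [-2.4, 5.5, -1.0]
width: 0.0297
```

```bash
python3 -m inch '[{"linear":[-0.073,-0.061,0.008],"twist":0,"gripper":0.1},{"linear":[-0.147,-0.123,0.007],"twist":0,"gripper":0.1},{"linear":[-0.22,-0.184,-0.001],"twist":0,"gripper":0.1},{"linear":[-0.293,-0.244,-0.016],"twist":0,"gripper":0.1},{"linear":[-0.364,-0.304,-0.039],"twist":0,"gripper":0.1},{"linear":[-0.434,-0.362,-0.07],"twist":0,"gripper":0.1},{"linear":[-0.502,-0.418,-0.107],"twist":0,"gripper":0.1},{"linear":[-0.567,-0.472,-0.152],"twist":0,"gripper":0.1},{"linear":[-0.629,-0.524,-0.203],"twist":0,"gripper":0.1},{"linear":[-0.688,-0.573,-0.26],"twist":0,"gripper":0.1}]'
```

```text
time: 5.18
tool_pos: [0.5087, 0.0701, 0.2215]
ee_rot: [-3.141, -0.0, 0.699]
wrist_force: [-7.0, 3.4, 6.4]
width: 0.0297
```

```bash
python3 -m inch '[{"linear":[-0.055,-0.046,-0.063],"twist":0,"gripper":0.1},{"linear":[-0.106,-0.089,-0.132],"twist":0,"gripper":0.1},{"linear":[-0.153,-0.128,-0.206],"twist":0,"gripper":0.1},{"linear":[-0.195,-0.163,-0.285],"twist":0,"gripper":0.1},{"linear":[-0.232,-0.193,-0.368],"twist":0,"gripper":0.1},{"linear":[-0.264,-0.22,-0.454],"twist":0,"gripper":0.1},{"linear":[-0.29,-0.242,-0.543],"twist":0,"gripper":0.1},{"linear":[-0.29,-0.242,-0.543],"twist":0,"gripper":0.1}]'
python3 - <<'E'
from bench import robot
import cv2
o=robot.get_obs();print(o['tool_pos'],o['wrist_force'])
a=robot.snapshot('side')['image'][120:300,250:430,::-1];b=robot.snapshot('scene')['image'][120:300,230:410,::-1]
import numpy as np
cv2.imwrite('pics/c4.png',cv2.resize(np.hstack([a,b]),None,fx=2.2,fy=2.2))
E
```

```text
time: 5.85
tool_pos: [0.4776, 0.0443, 0.1631]
ee_rot: [-3.138, 0.008, 0.698]
wrist_force: [-7.4, 0.3, 0.6]
width: 0.0297
[0.47763977 0.04434089 0.16306357] [-7.41517105  0.26581664  0.57355755]
```

View pics/c4.png

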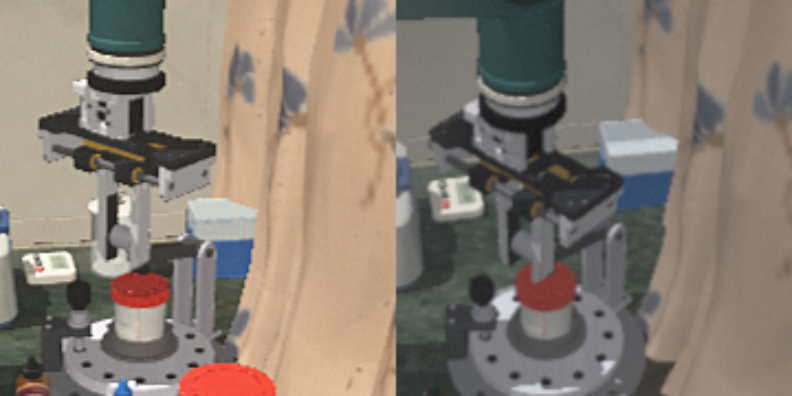

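```bash
python3 -m inch '[{"linear":[-0.011,-0.009,-0.046],"twist":0,"gripper":0.1},{"linear":[-0.021,-0.017,-0.092],"twist":0,"gripper":0.1},{"linear":[-0.029,-0.024,-0.14],"twist":0,"gripper":0.1},{"linear":[-0.036,-0.03,-0.186],"twist":0,"gripper":0.1},{"linear":[-0.036,-0.03,-0.186],"twist":0,"gripper":0.1},{"linear":[-0.036,-0.03,-0.186],"twist":0,"gripper":0.1},{"linear":[-0.036,-0.03,-0.186],"twist":0,"gripper":0.1}]'
python3 - <<'E'
from bench import robot
import cv2
from h import *
o=robot.get_obs();print(o['tool_pos'],o['wrist_force'])
S=robot.snapshot('side');C=robot.snapshot('scene')
for s in (S,C):
    W=pts(s);im=s['image'].astype(int);m=(im[...,0]>130)&(im[...,1]<90)&(abs(W[...,2]-.1)<.03)&(abs(W[...,0]-.5)<.05)&(abs(W[...,1]-.06)<.05)
    print(np.sort(W[m][:,2])[-15:].round(4))
a=S['image'][120:300,250:430,::-1];b=C['image'][120:300,230:410,::-1]
cv2.imwrite('pics/c5.png',cv2.resize(np.hstack([a,b]),None,fx=2.2,fy=2.2))
E
```

```text
time: 6.53
tool_pos: [0.4744, 0.0416, 0.1452]
ee_rot: [-3.138, 0.008, 0.698]
wrist_force: [-8.1, 0.3, 1.1]
width: 0.0298
[0.47436908 0.04162596 0.14518907] [-8.07698739  0.2543167   1.10220821]
[0.1091 0.1092 0.1092 0.1093 0.1093 0.1093 0.1094 0.1096 0.1096 0.1096
 0.1096 0.1098 0.1099 0.11   0.1106]
[0.1118 0.1119 0.1119 0.1119 0.112  0.112  0.1122 0.1124 0.1126 0.1126
 0.1129 0.113  0.1132 0.1132 0.1139]
```

View pics/c5.png

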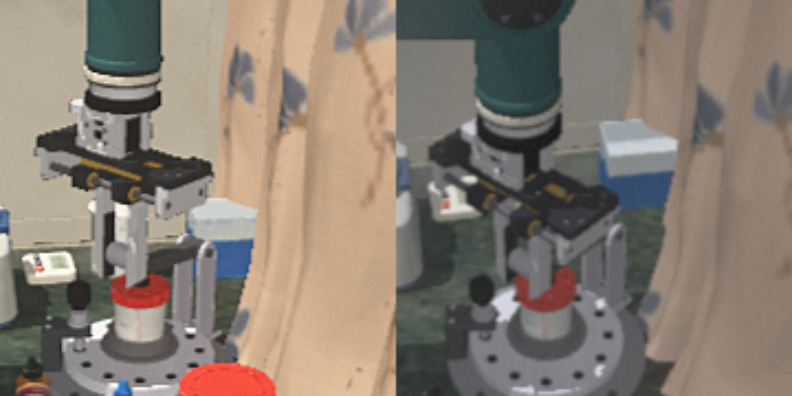

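Run:
```python
from bench import robot
from h import *
S=robot.snapshot('side');W=pts(S);pickle.dump(S,open('pics/s6.pkl','wb'))
x0=int(250+115/2.2);y0=int(120+258/2.2)
for dy in range(-10,26,2): print(y0+dy,[tuple(W[y0+dy,x0+dx].round(3)) for dx in (-4,0,4)])
cv2.imwrite('pics/s6.png',cv2.resize(S['image'][205:315,265:365,::-1],None,fx=6,fy=5.4,interpolation=2))
```

```text
227 [(np.float64(0.462), np.float64(0.053), np.float64(0.167)), (np.float64(0.502), np.float64(0.292), np.float64(0.062)), (np.float64(0.514), np.float64(0.294), np.float64(0.06))]
229 [(np.float64(nan), np.float64(nan), np.float64(nan)), (np.float64(0.503), np.float64(0.296), np.float64(0.054)), (np.float64(0.514), np.float64(0.293), np.float64(0.055))]
231 [(np.float64(0.461), np.float64(0.049), np.float64(0.159)), (np.float64(0.47), np.float64(0.044), np.float64(0.161)), (np.float64(0.479), np.float64(0.045), np.float64(0.16))]
233 [(np.float64(0.461), np.float64(0.048), np.float64(0.154)), (np.float64(0.469), np.float64(0.04), np.float64(0.157)), (np.float64(0.478), np.float64(0.037), np.float64(0.158))]
235 [(np.float64(0.461), np.float64(0.043), np.float64(0.152)), (np.float64(0.468), np.float64(0.034), np.float64(0.155)), (np.float64(0.477), np.float64(0.03), np.float64(0.157))]
237 [(np.float64(0.461), np.float64(0.045), np.float64(0.146)), (np.float64(0.468), np.float64(0.033), np.float64(0.151)), (np.float64(0.476), np.float64(0.026), np.float64(0.154))]
239 [(np.float64(0.
[... 1455 characters left out ...]
 np.float64(0.246), np.float64(0.001)), (np.float64(0.469), np.float64(0.04), np.float64(0.103)), (np.float64(0.478), np.float64(0.039), np.float64(0.103))]
257 [(np.float64(0.484), np.float64(0.234), np.float64(0.001)), (np.float64(0.47), np.float64(0.044), np.float64(0.096)), (np.float64(0.478), np.float64(0.038), np.float64(0.098))]
259 [(np.float64(0.484), np.float64(0.227), np.float64(-0.002)), (np.float64(0.471), np.float64(0.049), np.float64(0.088)), (np.float64(0.479), np.float64(0.041), np.float64(0.092))]
261 [(np.float64(0.482), np.float64(0.212), np.float64(0.0)), (np.float64(0.471), np.float64(0.053), np.float64(0.081)), (np.float64(0.479), np.float64(0.039), np.float64(0.088))]
```

View pics/s6.png

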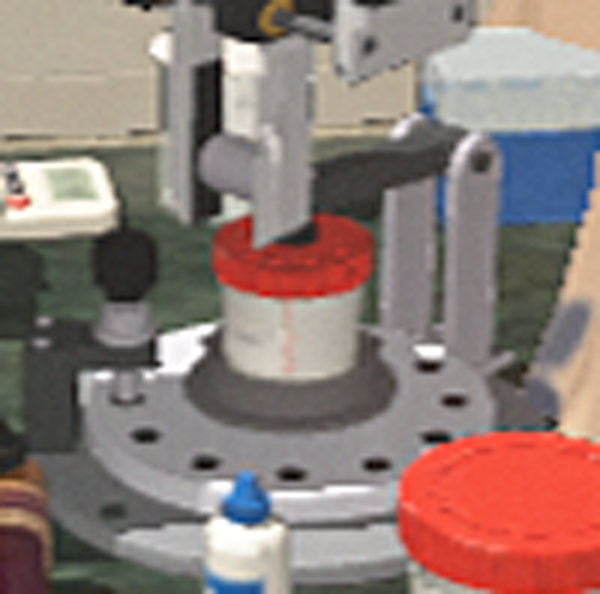

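```bash
python3 -m inch '[{"linear":[0.01,0,0],"twist":0,"gripper":0.4},{"linear":[0.01,0,0],"twist":0,"gripper":0.45},{"linear":[0.01,0,0],"twist":0,"gripper":0.45},{"linear":[0.01,0,0],"twist":0,"gripper":0.45},{"linear":[0.01,0,0],"twist":0,"gripper":0.45},{"linear":[0.01,0,0],"twist":0,"gripper":0.45}]'
python3 - <<'E'
from bench import robot
from h import *
S=robot.snapshot('side');W=pts(S)
for y in range(229,262,3): print(y,W[y,302].round(3))
cv2.imwrite('pics/s7.png',cv2.resize(S['image'][205:315,265:365,::-1],None,fx=6,fy=5.4,interpolation=2))
E
```

```text
time: 7.18
tool_pos: [0.4787, 0.0424, 0.1467]
ee_rot: [3.141, -0.0, 0.698]
wrist_force: [-0.5, -0.1, -0.2]
width: 0.0422
229 [0.503 0.297 0.054]
232 [0.504 0.299 0.043]
235 [0.47  0.044 0.151]
238 [0.468 0.033 0.148]
241 [0.469 0.035 0.14 ]
244 [0.469 0.037 0.132]
247 [0.503 0.295 0.   ]
250 [0.473 0.069 0.101]
253 [0.472 0.056 0.1  ]
256 [0.471 0.049 0.096]
259 [0.47  0.044 0.091]
```

View pics/s7.png

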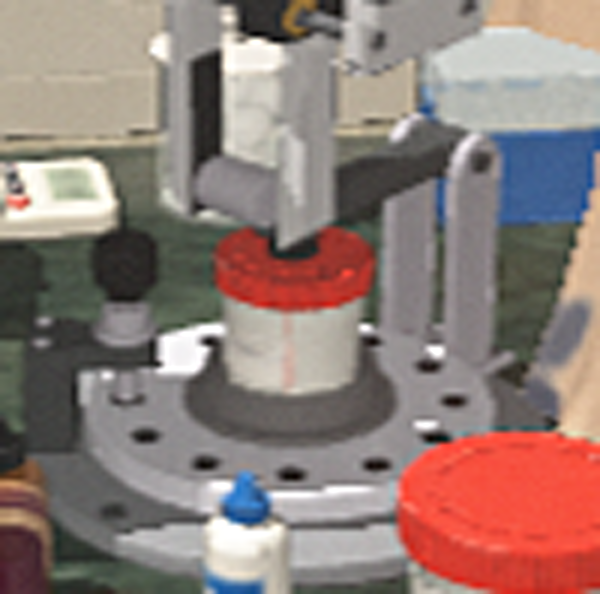

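```bash
python3 -m inch '[{"linear":[0,0,0],"twist":0,"gripper":0.25},{"linear":[0,0,0],"twist":0,"gripper":0.15},{"linear":[0,0,0],"twist":0,"gripper":0.1},{"linear":[0,0,0],"twist":0,"gripper":0.1},{"linear":[0,0,0],"twist":0,"gripper":0.1},{"linear":[0,0,-0.03],"twist":0,"gripper":0.1},{"linear":[0,0,-0.03],"twist":0,"gripper":0.1},{"linear":[0,0,-0.03],"twist":0,"gripper":0.1},{"linear":[0,0,0],"twist":0,"gripper":0.1}]'
python3 - <<'E'
import numpy as np
a=np.radians(39.8);u=np.array([np.cos(a),np.sin(a)])
def f(q):
    p=np.radians(70)+q
    return .118*np.cos(p)+.02*np.sin(p),.118*np.sin(p)-.02*np.cos(p)
for q0 in (1.92,1.24,.6):
  h0,z0=f(q0);print()
  for q in np.arange(q0-.08,max(-.1,q0-.81),-.08):
    h,z=f(q); d=(h-h0)*u*10; print(round(q,2),d.round(3),round((z-z0)*10,3))
E
```

```text
time: 7.98
tool_pos: [0.4773, 0.044, 0.1469]
ee_rot: [-3.138, -0.0, 0.699]
wrist_force: [-0.0, 4.7, -5.5]
width: 0.0295

1.84 [0.015 0.013] 0.094
1.76 [0.036 0.03 ] 0.185
1.68 [0.062 0.052] 0.275
1.6 [0.094 0.079] 0.361
1.52 [0.131 0.109] 0.444
1.44 [0.173 0.144] 0.522
1.36 [0.22  0.183] 0.596
1.28 [0.271 0.226] 0.665
1.2 [0.326 0.272] 0.728
1.12 [0.385 0.321] 0.786

1.16 [0.057 0.048] 0.06
1.08 [0.118 0.098] 0.115
1.0 [0.181 0.151] 0.163
0.92 [0.248 0.206] 0.204
0.84 [0.317 0.264] 0.238
0.76 [0.387 0.323] 0.264
0.68 [0.459 0.383] 0.284
0.6 [0.532 0.443] 0.295
0.52 [0.606 0.505] 0.299
0.44 [0.679 0.566] 0.296

0.52 [0.073 0.061] 0.004
0.44 [0.147 0.122] 0.001
0.36 [0.22  0.183] -0.011
0.28 [0.292 0.243] -0.029
0.2 [0.363 0.302] -0.055
0.12 [0.432 0.36 ] -0.089
0.04 [0.498 0.415] -0.129
-0.04 [0.562 0.469] -0.177
```

```bash
python3 -m inch '[{"linear":[0.015,0.013,0.094],"twist":0,"gripper":0.1},{"linear":[0.036,0.03,0.185],"twist":0,"gripper":0.1},{"linear":[0.062,0.052,0.275],"twist":0,"gripper":0.1},{"linear":[0.094,0.079,0.361],"twist":0,"gripper":0.1},{"linear":[0.131,0.109,0.444],"twist":0,"gripper":0.1},{"linear":[0.173,0.144,0.522],"twist":0,"gripper":0.1},{"linear":[0.22,0.183,0.596],"twist":0,"gripper":0.1},{"linear":[0.271,0.226,0.665],"twist":0,"gripper":0.1},{"linear":[0.298,0.249,0.697],"twist":0,"gripper":0.1},{"linear":[0.298,0.249,0.697],"twist":0,"gripper":0.1}]'
python3 - <<'E'
from bench import robot
from h import *
S=robot.snapshot('side')
cv2.imwrite('pics/s8.png',cv2.resize(S['image'][165:315,265:365,::-1],None,fx=5,fy=4,interpolation=2))
E
```

```text
time: 8.82
tool_pos: [0.5072, 0.0689, 0.2158]
ee_rot: [-3.137, 0.002, 0.7]
wrist_force: [-4.4, 4.3, -4.0]
width: 0.0298
```

View pics/s8.png

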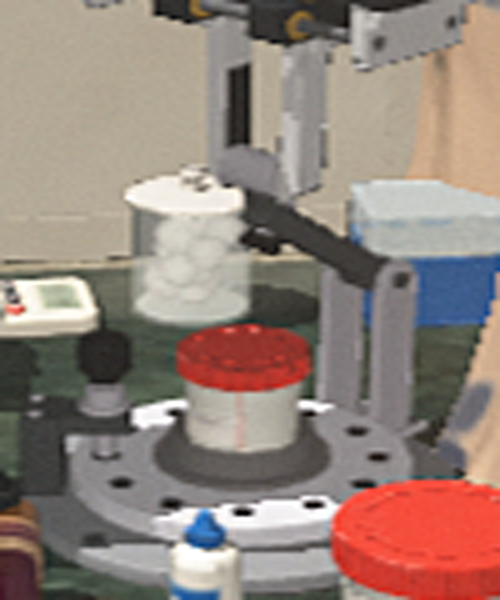

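The arm is lifting and the cup stays seated and upright, with the lid lower than before. Continuing.

```bash
python3 -m inch '[{"linear":[0.057,0.048,0.06],"twist":0,"gripper":0.1},{"linear":[0.118,0.098,0.115],"twist":0,"gripper":0.1},{"linear":[0.181,0.151,0.163],"twist":0,"gripper":0.1},{"linear":[0.248,0.206,0.204],"twist":0,"gripper":0.1},{"linear":[0.317,0.264,0.238],"twist":0,"gripper":0.1},{"linear":[0.387,0.323,0.264],"twist":0,"gripper":0.1},{"linear":[0.459,0.383,0.284],"twist":0,"gripper":0.1},{"linear":[0.532,0.443,0.295],"twist":0,"gripper":0.1}]'
python3 -m inch '[{"linear":[0.073,0.061,0.004],"twist":0,"gripper":0.1},{"linear":[0.147,0.122,0.001],"twist":0,"gripper":0.1},{"linear":[0.22,0.183,-0.011],"twist":0,"gripper":0.1},{"linear":[0.292,0.243,-0.029],"twist":0,"gripper":0.1},{"linear":[0.363,0.302,-0.055],"twist":0,"gripper":0.1},{"linear":[0.432,0.36,-0.089],"twist":0,"gripper":0.1},{"linear":[0.48,0.4,-0.12],"twist":0,"gripper":0.1},{"linear":[0.498,0.415,-0.129],"twist":0,"gripper":0.1},{"linear":[0.498,0.415,-0.129],"twist":0,"gripper":0.1}]'
python3 - <<'E'
from bench import robot
from h import *
S=robot.snapshot('side')
cv2.imwrite('pics/s9.png',cv2.resize(S['image'][135:315,265:395,::-1],None,fx=4,fy=3.3,interpolation=2))
E
```

```text
time: 9.53
tool_pos: [0.5596, 0.1125, 0.2452]
ee_rot: [-3.137, 0.005, 0.699]
wrist_force: [-7.3, 2.8, -2.8]
width: 0.0297
time: 10.28
tool_pos: [0.6112, 0.1555, 0.2344]
ee_rot: [-3.14, -0.002, 0.701]
wrist_force: [-3.4, 5.2, 2.0]
width: 0.0297
```

View pics/s9.png

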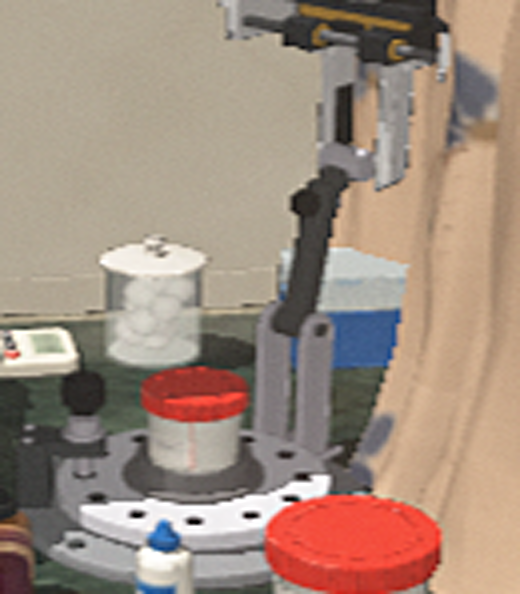

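Near open rest. Release, wait, rise.

```bash
python3 -m inch '[{"linear":[0.01,0.01,0],"twist":0,"gripper":0.4},{"linear":[0.01,0.01,0],"twist":0,"gripper":0.6},{"linear":[0.01,0.01,0],"twist":0,"gripper":0.6},{"linear":[0.01,0.01,0],"twist":0,"gripper":0.6},{"linear":[0.01,0.01,0.15],"twist":0,"gripper":0.6},{"linear":[0.01,0.01,0.35],"twist":0,"gripper":0.6},{"linear":[0.01,0.01,0.6],"twist":0,"gripper":0.6},{"linear":[0.01,0.01,0.6],"twist":0,"gripper":0.6}]'
python3 - <<'E'
from bench import robot
from h import *
o=robot.get_obs();s=robot.snapshot('wrist');W=pts(s,o);np.save('pics/w10.npy',W);pickle.dump((o,s),open('pics/w10.pkl','wb'))
S=robot.snapshot('side')
a=cv2.resize(S['image'][135:315,265:395,::-1],(400,480));b=cv2.resize(s['image'][:,:,::-1],(400,300))
c=np.zeros((480,800,3),np.uint8);c[:,:400]=a;c[:300,400:]=b
cv2.imwrite('pics/s10.png',c)
m=(W[...,2]>.2)&(W[...,2]<.25)&(abs(W[...,0]-.613)<.03)&(abs(W[...,1]-.156)<.03)
P=W[m];print('bar',len(P),P.mean(0),P[:,2].max())
C=robot.snapshot('scene')
for n,x,w in (('wrist',s,W),('side',S,pts(S)),('scene',C,pts(C))):
    im=x['image'].astype(int)
    m=(im[...,0]>110)&(im[...,1]<90)&(abs(w[...,2]-.1)<.015)&(abs(w[...,0]-.5)<.05)&(abs(w[...,1]-.06)<.05)
    P=w[m]; t=P[P[:,2]>np.percentile(P[:,2],40)]
    print(n,'lid',len(P),np.percentile(P[:,2],[50,75,90]).round(4),cv2.minEnclosingCircle(t[:,:2].astype(np.float32)))
    m=(abs(w[...,2]-.103)<.007)&(abs(w[...,0]-.4355)<.018)&(abs(w[...,1]-.069)<.018)
    P=w[m]
    if len(P): print(n,'knob',len(P),cv2.minEnclosingCircle(P[:,:2].astype(np.float32)),P[:,2].max())
E
```

```text
time: 11.0
tool_pos: [0.614, 0.154, 0.299]
ee_rot: [3.136, -0.009, 0.698]
wrist_force: [-0.3, 0.6, 0.7]
width: 0.0562
bar 2377 [0.60858275 0.15246804 0.22958255] 0.23766619929957472
wrist lid 551 [0.1012 0.1021 0.1028] ((0.513479471206665, 0.07207179814577103), 0.023339873179793358)
wrist knob 349 ((0.43592381477355957, 0.07008518278598785), 0.012891686521470547) 0.10926934352094961
side lid 373 [0.1007 0.1016 0.1027] ((0.49517929553985596, 0.05927460268139839), 0.03202880918979645)
side knob 84 ((0.4337449073791504, 0.06669382005929947), 0.014851902611553669) 0.10962288745118763
scene lid 490 [0.1041 0.1053 0.1062] ((0.4990442097187042, 0.05939887464046478), 0.03045077621936798)
scene knob 91 ((0.4365486800670624, 0.06882473081350327), 0.013905060477554798) 0.10997578159862832
```

View pics/s10.png

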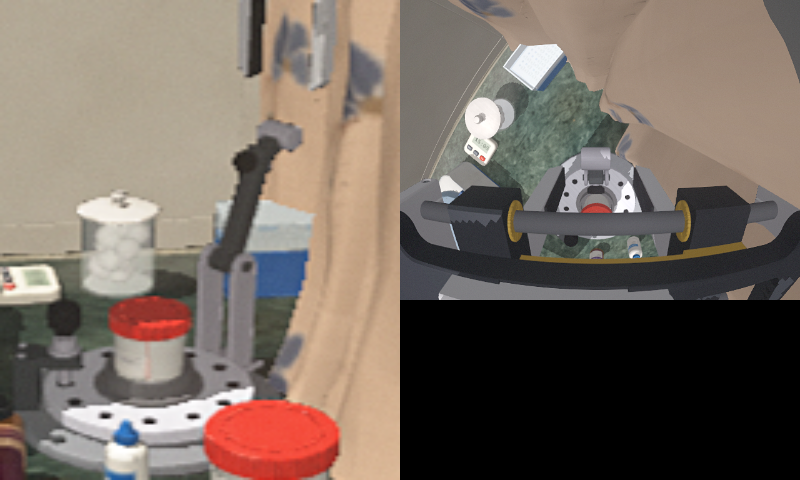

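```bash
python3 -m inch '[{"linear":[-0.15,-0.05,0.1],"twist":-0.1,"gripper":0.6},{"linear":[-0.35,-0.15,0.1],"twist":-0.2,"gripper":0.6},{"linear":[-0.55,-0.25,0.1],"twist":-0.3,"gripper":0.6},{"linear":[-0.75,-0.35,0.1],"twist":-0.4,"gripper":0.6},{"linear":[-0.9,-0.4,0],"twist":-0.5,"gripper":0.6},{"linear":[-1,-0.5,-0.2],"twist":-0.6,"gripper":0.6},{"linear":[-1,-0.55,-0.4],"twist":-0.7,"gripper":0.6},{"linear":[-1,-0.6,-0.5],"twist":-0.793,"gripper":0.6},{"linear":[-1,-0.6,-0.5],"twist":-0.793,"gripper":0.6}]'
python3 -m inch '[{"linear":[-0.2,-0.1,0],"twist":0,"gripper":0.6},{"linear":[-0.4,-0.2,0],"twist":0,"gripper":0.6},{"linear":[-0.6,-0.23,0],"twist":0,"gripper":0.6},{"linear":[-0.78,-0.25,0],"twist":0,"gripper":0.6},{"linear":[-0.78,-0.25,0],"twist":0,"gripper":0.6},{"linear":[-0.78,-0.25,0],"twist":0,"gripper":0.6}]'
python3 - <<'E'
from bench import robot
from h import *
o=robot.get_obs();s=robot.snapshot('wrist');W=pts(s,o);print(o['tool_pos'],o['ee_rot'],o['joint_positions'])
cv2.imwrite('pics/w11.png',s['image'][:,:,::-1])
m=(abs(W[...,2]-.104)<.008)&(abs(W[...,0]-.4355)<.018)&(abs(W[...,1]-.069)<.018)
P=W[m]
if len(P): print('knob',len(P),cv2.minEnclosingCircle(P[:,:2].astype(np.float32)),P[:,2].max())
E
```

```text
time: 11.9
tool_pos: [0.5097, 0.0932, 0.2375]
ee_rot: [3.139, 0.009, -0.135]
wrist_force: [0.8, 0.0, 0.2]
width: 0.0565
time: 12.4
tool_pos: [0.4341, 0.0694, 0.2429]
ee_rot: [-3.141, -0.001, -0.13]
wrist_force: [0.6, 0.2, -0.4]
width: 0.0562
[0.43414496 0.06940581 0.24289438] [-3.14143517e+00 -1.07286859e-03 -1.30198271e-01] [ 2.94429877e-02 -1.64742280e-01  1.58379407e+00 -1.52429433e-05
  1.72145661e+00  1.73043521e+00]
knob 793 ((0.4350437819957733, 0.06938865035772324), 0.013249827548861504) 0.10918868588178735
```

View pics/w11.png

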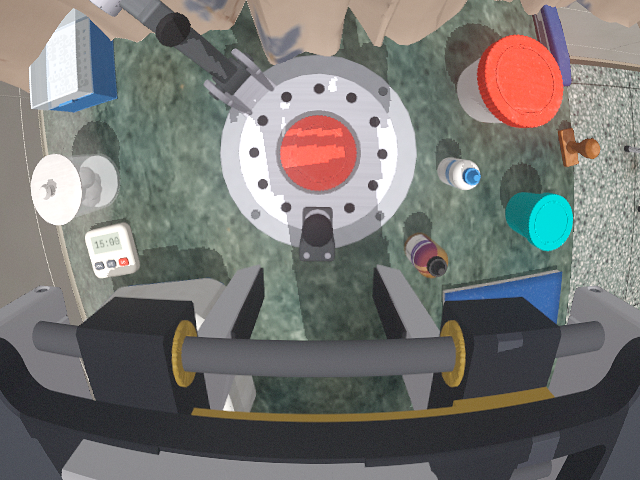

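```bash
python3 -m inch '[{"linear":[0.01,0,-0.2],"twist":0,"gripper":0.5},{"linear":[0.01,0,-0.4],"twist":0,"gripper":0.5},{"linear":[0.01,0,-0.6],"twist":0,"gripper":0.5},{"linear":[0.01,0,-0.8],"twist":0,"gripper":0.5},{"linear":[0.01,0,-1],"twist":0,"gripper":0.5},{"linear":[0.01,0,-1],"twist":0,"gripper":0.5},{"linear":[0.01,0,-1],"twist":0,"gripper":0.5}]'
python3 -m inch '[{"linear":[0,0,-0.1],"twist":0,"gripper":0.5},{"linear":[0,0,-0.2],"twist":0,"gripper":0.5},{"linear":[0,0,-0.3],"twist":0,"gripper":0.5},{"linear":[0,0,-0.4],"twist":0,"gripper":0.5},{"linear":[0,0,-0.4],"twist":0,"gripper":0.5},{"linear":[0,0,-0.4],"twist":0,"gripper":0.5}]'
python3 - <<'E'
from bench import robot
from h import *
S=robot.snapshot('side')
cv2.imwrite('pics/s12.png',cv2.resize(S['image'][165:315,245:365,::-1],None,fx=5,fy=4,interpolation=2))
E
```

```text
time: 13.03
tool_pos: [0.4351, 0.0694, 0.1415]
ee_rot: [3.141, 0.003, -0.131]
wrist_force: [0.5, 0.2, 0.3]
width: 0.0471
time: 13.53
tool_pos: [0.4346, 0.0693, 0.1018]
ee_rot: [3.141, 0.002, -0.132]
wrist_force: [-0.0, 0.5, -0.0]
width: 0.0467
```

View pics/s12.png

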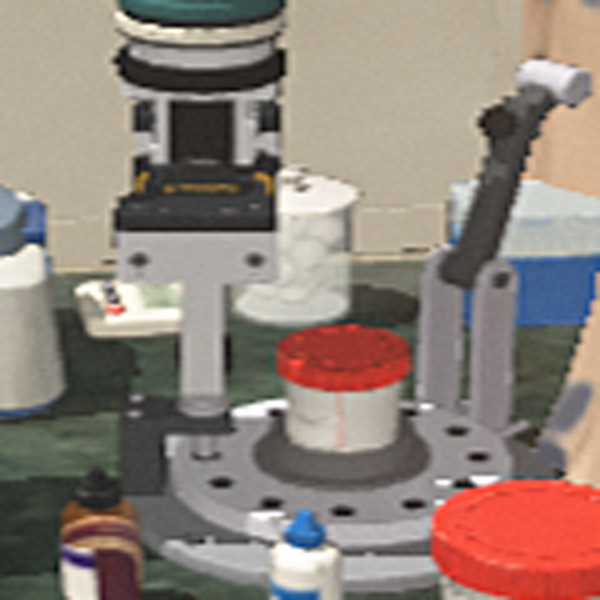

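The fingers stand either side of the knob and the tips are clear of the bracket. Close and check the width.

```bash
python3 -m inch '[{"linear":[0,0,0],"twist":0,"gripper":0.2},{"linear":[0,0,0],"twist":0,"gripper":0.1},{"linear":[0,0,0],"twist":0,"gripper":0.05},{"linear":[0,0,0],"twist":0,"gripper":0.05},{"linear":[0,0,0],"twist":0,"gripper":0.05},{"linear":[0,0,0],"twist":0,"gripper":0.05}]'
python3 -m inch '[{"linear":[0,0,0.03],"twist":0,"gripper":0},{"linear":[0,0,0.06],"twist":0,"gripper":0},{"linear":[0,0,0.09],"twist":0,"gripper":0},{"linear":[0,0,0.12],"twist":0,"gripper":0},{"linear":[0,0,0.14],"twist":0,"gripper":0},{"linear":[0,0,0.15],"twist":0,"gripper":0},{"linear":[0,0,0.155],"twist":0,"gripper":0},{"linear":[0,0,0.155],"twist":0,"gripper":0}]'
python3 - <<'E'
from bench import robot
from h import *
S=robot.snapshot('side')
cv2.imwrite('pics/s13.png',cv2.resize(S['image'][165:315,245:365,::-1],None,fx=5,fy=4,interpolation=2))
E
```

```text
time: 14.08
tool_pos: [0.4357, 0.0701, 0.1033]
ee_rot: [-3.14, -0.001, -0.132]
wrist_force: [0.1, 3.6, 1.8]
width: 0.0248
time: 14.75
tool_pos: [0.4356, 0.0701, 0.1164]
ee_rot: [-3.14, -0.0, -0.132]
wrist_force: [6.1, 4.8, -9.5]
width: 0.0249
```

View pics/s13.png

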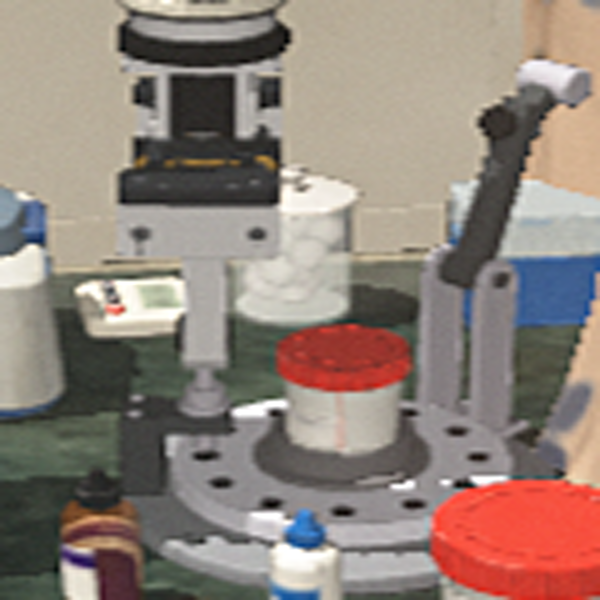

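```bash
python3 -m inch '[{"linear":[0,0,0.01],"twist":0,"gripper":0},{"linear":[0,0,0.02],"twist":0,"gripper":0},{"linear":[0,0,0.025],"twist":0,"gripper":0},{"linear":[0,0,0.025],"twist":0,"gripper":0},{"linear":[0,0,0.025],"twist":0,"gripper":0},{"linear":[0,0,0.025],"twist":0,"gripper":0}]'; python3 -m inch '[{"linear":[0,0,0.008],"twist":0,"gripper":0},{"linear":[0,0,0.008],"twist":0,"gripper":0},{"linear":[0,0,0.008],"twist":0,"gripper":0},{"linear":[0,0,0.008],"twist":0,"gripper":0}]'
```

```text
time: 15.3
tool_pos: [0.4356, 0.0701, 0.1186]
ee_rot: [-3.14, -0.0, -0.132]
wrist_force: [6.5, 5.1, -10.3]
width: 0.0244
time: 15.63
tool_pos: [0.4356, 0.0701, 0.1193]
ee_rot: [-3.14, -0.0, -0.132]
wrist_force: [6.0, 4.0, -11.0]
width: 0.0248
```

```bash
python3 -m inch '[{"linear":[0,0,0],"twist":0,"gripper":0},{"linear":[0,0,0],"twist":0,"gripper":0},{"linear":[0,0,0],"twist":0,"gripper":0},{"linear":[0,0,0],"twist":0,"gripper":0},{"linear":[0,0,0],"twist":0,"gripper":0},{"linear":[0,0,0],"twist":0,"gripper":0},{"linear":[0,0,0],"twist":0,"gripper":0},{"linear":[0,0,0],"twist":0,"gripper":0},{"linear":[0,0,0],"twist":0,"gripper":0},{"linear":[0,0,0],"twist":0,"gripper":0}]'
python3 - <<'E'
from bench import robot
from h import *
S=robot.snapshot('side');w=pts(S)
a=cv2.resize(S['image'][215:295,260:340,::-1],(400,400),interpolation=2)
o=robot.get_obs();s=robot.snapshot('wrist');W=pts(s,o)
b=cv2.resize(s['image'][:,:,::-1],(400,300))
c=np.zeros((400,800,3),np.uint8);c[:,:400]=a;c[:300,400:]=b
cv2.imwrite('pics/s14.png',c)
m=(abs(W[...,2]-.12)<.012)&(abs(W[...,0]-.4355)<.009)&(abs(W[...,1]-.069)<.009)
print('knob top',m.sum(),np.median(W[m],0) if m.any() else None)
for x,w in ((S,w),(s,W)):
    im=x['image'].astype(int);m=(im[...,0]>110)&(im[...,1]<90)&(abs(w[...,2]-.1)<.015)&(abs(w[...,0]-.5)<.05)&(abs(w[...,1]-.06)<.05)
    P=w[m];print('lid',len(P),np.percentile(P[:,2],[50,75,90]).round(4),cv2.minEnclosingCircle(P[:,:2].astype(np.float32)))
m=(w[...,2]>.2)&(w[...,2]<.25)&(abs(w[...,0]-.613)<.03)&(abs(w[...,1]-.156)<.03)
print('bar',m.sum(),w[m].mean(0) if m.any() else 0)
E
```

```text
time: 16.47
tool_pos: [0.4356, 0.0701, 0.1193]
ee_rot: [-3.14, -0.0, -0.132]
wrist_force: [6.8, 4.7, -11.6]
width: 0.0252
knob top 1499 [0.43616633 0.06878619 0.12316723]
lid 373 [0.1006 0.1016 0.1025] ((0.49681562185287476, 0.057403672486543655), 0.03392920643091202)
lid 12515 [0.1019 0.1023 0.1028] ((0.49796155095100403, 0.060632117092609406), 0.03069278970360756)
bar 0 0
```

View pics/s14.png

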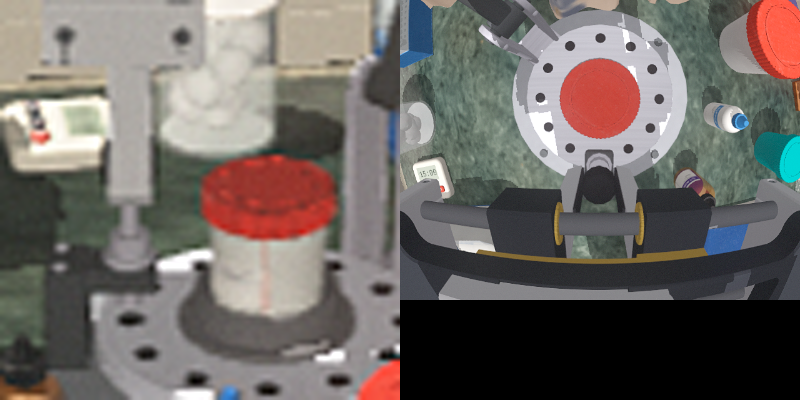

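Run:
```python
from bench import robot
print(robot.close_job());o=robot.get_obs();print(o['time'],o['tool_pos'],o['wrist_force'],o['width'])
```

```text
the job is handed in; nothing more can be done
None
the job is handed in; nothing more can be done
```

The job is done and handed in, at about 16.5 s of the 54 s allowed. I swung the clamp arm over to press the cup and nest down, then back to its open rest. After that I pulled the plunger up, and I am still gripping its knob and holding it out. No verdict was reported.

**Last checks before hand-in:**
- **Plunger:** the knob top is at 123 mm, against 107 mm seated, so it is at its 16 mm stop. It held steady for about a second with roughly 11 N of downward pull at the wrist, and the finger opening is 25 mm.
- **Cup:** the lid top is at 102 mm, about 7 mm lower than at the start, which is the seated height. In the pictures the cup is upright and centred.
- **Clamp arm:** my last numeric check that it was open came just after I released it. Since then I have only pictures: the side view during the plunger pull shows it at open rest, but the final depth check found no points on the crossbar because it was out of view.
- **Bystanders:** they look unmoved in the pictures. I did not measure their positions.

**What went differently:**
- **Slip during the press:** the crossbar slipped about 10 mm in the fingers as the foot met the cup, so the nest did not go down at first. Opening the fingers let the arm's own weight seat it, and I then gripped again and pushed slightly. I could not measure the foot's force on the cup.
- **Curtain:** the gripper body reached past the curtain's visible surface near the clamp. The wrist showed no contact force there.

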